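Show the drilled batten to the inspection camera

TASK

Lift the aluminium drilling template off the batten in the jig by its wooden grip and lay it, without dropping it, flat in the empty wide compartment of the tray. Then take the batten out of the jig and show its underside to the inspection camera: centred on the lens axis 120 mm from the lens, underside square to the way the tilted head looks, batten lengthwise with the head. Finish while still holding it there in the air, and leave the camera, brush, log, screwdriver and glue bottle alone.

Things in the scene. Friction and masses are not known exactly. Their poses are not given: they have to be found in the camera images.
- jig: fixed drilling jig: plywood base 240 x 110 x 12 mm, long axis x, origin at the centre of its underside. Dark wooden end stops 26 mm high above the base leave a 156 mm long nest (x -78 to +78 mm); four low side strips, 10 mm high above the base, 44 mm apart, at |x| 41 to 75 mm only, so the middle of the batten (|x| under 41 mm) is free for fingers down to the base top at 12 mm
- batten: loose wooden batten 150 x 40 x 26 mm (x, y, z), about 0.09 kg, with three holes drilled right through in z at x = -52, +30 and +52 mm; it lies in the jig on the base top, under the template. Origin at the centre of its underside, x along its length
- template: loose aluminium plate 150 x 50 x 5 mm with three matching holes and an upright wooden grip block on its top, 50 mm long (x), 20 mm thick (y), from 5 mm to 47 mm above the plate's underside, block centred at x = -10 mm; about 0.13 kg; it lies on top of the batten. Origin at the centre of the plate's underside, x along its length
- tray: fixed low wooden tray 180 x 128 x 20 mm (x, y, z), origin at the centre of its underside; floor and walls 5 mm thick, wall tops at 20 mm. A divider along x makes a wide compartment (inside 170 x 66 mm, y -59 to +7 mm), empty, and a narrow one (inside 170 x 47 mm, y +12 to +59 mm) where the brush lies
- tray_wide (a point): centre of the inner floor of the tray's wide compartment, 5 mm above the table; x along its 170 mm length, y across its 66 mm width
- camera_stand: fixed inspection camera stand: round black foot 104 mm across, column and yoke, whose bars stand up at y = -59 and +59 mm; origin at the centre of the underside; the head turns about its y axis, 88 mm up; its -x side faces roughly the robot
- camera_tilt (a joint): tilt of the grey camera head (26 mm thick, 44 x 106 mm, length along the stand's y) in rad: 0 looks straight up, positive leans its look towards the stand's -x (the robot). A stiff hinge, set at the start; leave it
- lens (a point): centre of the lens face on the head, 20 mm from the tilt axis; z is the way the lens looks, y the length of the head
- show_point (a point): point in the air on the lens axis 120 mm in front of the lens (140 mm from the tilt axis), where the centre of the batten's underside belongs; z continues the way the lens looks (upwards, leaning), y along the length of the head (level)
- brush: bystander: wooden brush about 155 mm long lying in the tray's narrow compartment; origin under its middle
- log: bystander: short upright log, 52 mm across, 65 mm high; origin at the centre of its underside
- screwdriver: bystander: screwdriver with a red handle lying flat on the table; origin under its middle, length along x
- glue: bystander: white glue bottle, 52 mm across, 130 mm high; origin at the centre of its underside

How it is judged:
By the outcome, as a careful person would: the job done as asked, in the order asked, and still so for the second after the job is handed in, while the arm keeps its last pose, push and grip.
It also fails if it takes over 64 s, if anything falls off the work surface, if the arm or the gripper's body presses on something with over 40 N, if the wrist force passes 120 N, or if a joint passes its speed limit or range.

ROBOT

A 7-joint arm with a two-finger parallel gripper is mounted at the origin on the work surface. World frame = base frame: x ahead of the robot, y to its left, z up, the work surface at z = 0. Lengths are in m, angles in rad, forces in N, time in s.
With the tool pointing down it reaches from about 0.425 to 1.025 m from the base axis. Payload 9.4 kg.
Tool frame: the origin (TCP) lies between the finger pads; the fingertips stand 17 mm ahead of it and the grasp point (between the pads) lies 2 mm behind it; z points along the fingers, y is the line along which they close (so a half turn about z gives the same grasp; the last joint's range is limited). The gripper opens to 85 mm and grips with 20 to 120 N. Pads are 22 mm wide; open, the fingers measure 114 mm over their backs; the gripper's body (76 mm by 85 mm) begins 54 mm behind the grasp point. The pads swing forward as they close: fully open they stand 13 mm farther back than shut.
Start: joints at [-1.224, 0.599, -0.003, 1.599, 0.002, 0.943, -0.08], TCP at [0.298, 0.661, 0.215] pointing down, gripper open.
Joint ranges: [-2.57, 2.57], [-0.35, 1.97], [-1.29, 1.29], [0.11, 2.56], [-1.05, 4.19], [0.11, 1.86], [-2.63, 2.63]. Speed limits (rad/s): [2.22, 2.22, 3.01, 3.01, 3.14, 3.14, 3.14].

INTERFACE

Orientations are given as a 3x3 rotation matrix whose columns are the frame's x, y, z axes.
In Python, from station import sense, imaging, arm gives the robot as it stands.
- The arm moves only by the shell command python3 -m handwheel 'ROWS' [OPENING]. ROWS is rows parted by semicolons, their numbers by spaces, 1 to 20 of them, each of 6 numbers: dx, dy, dz in m, then a rotation vector rx, ry, rz in rad; each row shifts and turns the commanded pose from where the row before left it, along the tool's axes as they then stand; what a row does not reach is not made up. A row lasts 1/8 s, in which the tool goes at most 0.0625 m and 0.188 rad, less where a joint would pass 70% of its speed; a pose out of reach is approached as far as the arm can. OPENING is the opening from 0.0 (shut) to 1.0 (fully open), set as the command begins (- or left out keeps the last). The fingers move at their own pace and stop on an object; the grip force is fixed at half the most. Time passes only in rows, so rows that do not move let the fingers close. It prints the time, the measured TCP pose, the force, the opening and the grip force at its end.
- sense(): the state, without advancing time (a new reading comes with each control period).
- imaging.read_camera(name): name is "side" or "top" or "wrist"; returns a dict with "img" (480x640x3 uint8, blue, green, red), "fx", "fy", "cx", "cy" (pixels), "R" (3x3) and "t" (3): a world point X has camera coordinates R X + t; the wrist camera has in their place "hand_eye" (4x4, takes a point from camera to tool coordinates, whose origin is the TCP and whose axes are the flange's). Camera axes: x right, y down, z forward; pixel columns grow to the right and rows downward; lengths in m; the calibration is good to about 2 mm. A picture is of the moment at which its call begins: read the wrist's pose just before it. There is no depth.
- arm.hand_in(): hands the job in; it is judged then, once.
The state is a dict: "time_s": time; "qpos": joint angles; "joint_velocities": joint speeds; "joint_efforts": joint torques, N m; "ee_pos": TCP position; "tcp_rot": TCP orientation; "force": force on the tool from outside, world axes, zero at the start; "moment": the same for the moment, N m; "width": opening from 0.0 (shut) to 1.0 (fully open); "gripper_force": force on a finger pad.
Only numpy, scipy, OpenCV 4.12 (cv2) and the standard library are available. Lean on these libraries where they do the work, as an engineer would, in place of code of your own. Each camera call takes 0.05 s, during which the arm holds its last target. There are 200 camera calls.

## Working session

There is one attempt and no reset: what is moved stays moved. The work goes in short steps, Python scripts to look and compute and a shell command to move; the robot and the scene stay as the last step left them, time stands still between calls to the robot, and variables do not carry over. Pictures are saved under pics/ and viewed, at most 10 in all, crops included, and the job is handed in when it is done.

```bash
ls; mkdir -p pics; python3 - <<'E'
from station import sense, imaging, arm
import cv2, numpy as np
s=sense(); print(s['time_s'],s['ee_pos'],s['tcp_rot'],s['width'])
for n in ['side','top','wrist']:
    c=imaging.read_camera(n); cv2.imwrite(f'pics/{n}0.png',c['img'])
    print(n,{k:(np.round(v,4).tolist() if k!='img' else 0) for k,v in c.items()})
E
```

```text
pics
0.0 [0.29793122 0.66039104 0.21448956] [[-9.11558004e-01  4.11171170e-01 -5.23602380e-04]
 [ 4.11171476e-01  9.11556742e-01 -1.52429067e-03]
 [-1.49451099e-04 -1.60476973e-03 -9.99998701e-01]] 1.0002972225867872
side {'img': 0, 'fx': 451.5803, 'fy': 451.5803, 'cx': 311.3244, 'cy': 236.4938, 'R': [[0.7014, -0.7124, 0.0245], [-0.3555, -0.3794, -0.8542], [0.6178, 0.5904, -0.5194]], 't': [-0.4175, 0.337, 0.4821]}
top {'img': 0, 'fx': 499.4804, 'fy': 499.4804, 'cx': 322.6824, 'cy': 237.6296, 'R': [[-0.0266, -0.9996, 0.0127], [-0.9918, 0.0248, -0.1257], [0.1253, -0.0159, -0.992]], 't': [0.0163, 0.6155, 1.0194]}
wrist {'img': 0, 'fx': 378.3441, 'fy': 378.3441, 'cx': 326.4303, 'cy': 238.7236, 'hand_eye': [[-0.0006, -0.9628, -0.2702, 0.0679], [1.0, -0.0006, -0.0, 0.0002], [-0.0001, -0.2702, 0.9628, -0.1583], [0.0, 0.0, 0.0, 1.0]]}
```

View pics/top0.png

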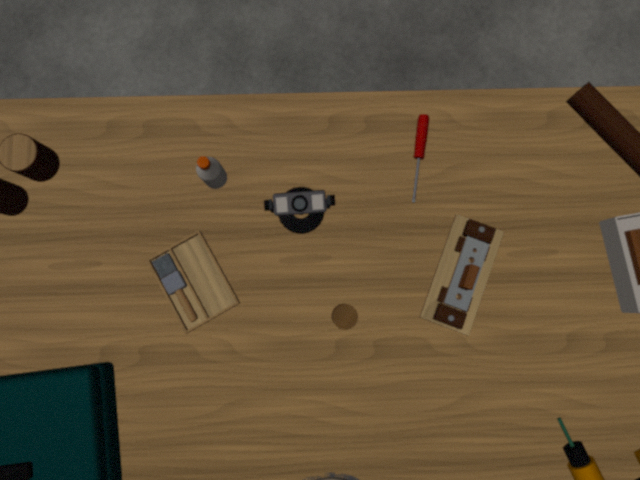

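View pics/side0.png

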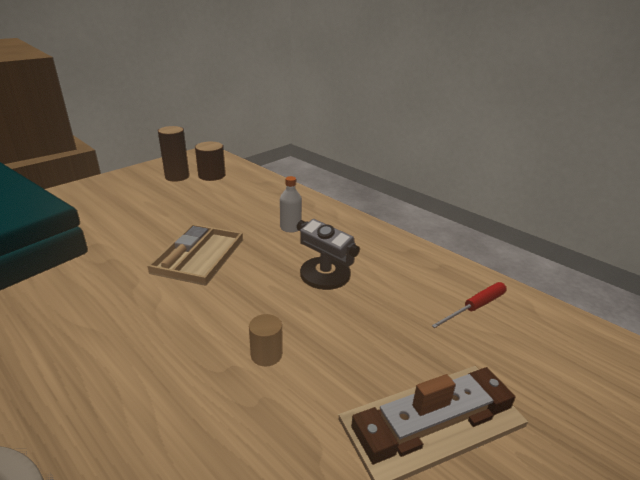

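The top view shows the jig at about (462,274) with its grip at (470,276), the tray at (195,282) with the wide compartment on its right, and the camera stand at (300,208). The log is at (345,316), the glue at (210,172) and the screwdriver at (418,155). I'll get a rough localisation first.

```bash
cat > h.py <<'E'
import numpy as np, cv2
from station import sense, imaging, arm
from scipy.spatial.transform import Rotation as Ro
from scipy.optimize import least_squares
def cam(n):
    s=sense(); c=imaging.read_camera(n)
    if 'R' not in c or n=='wrist':
        T=np.eye(4);T[:3,:3]=s['tcp_rot'];T[:3,3]=s['ee_pos']
        W=np.linalg.inv(T@np.array(c['hand_eye'])); c['R']=W[:3,:3];c['t']=W[:3,3]
    return c
def save(c,f): np.savez(f,**{k:v for k,v in c.items()})
def load(f): return dict(np.load(f))
def proj(c,X):
    P=np.atleast_2d(X)@np.array(c['R']).T+c['t']
    return np.c_[c['fx']*P[:,0]/P[:,2]+c['cx'],c['fy']*P[:,1]/P[:,2]+c['cy']]
def onplane(c,uv,z):
    uv=np.atleast_2d(uv).astype(float)
    d=np.c_[(uv[:,0]-c['cx'])/c['fx'],(uv[:,1]-c['cy'])/c['fy'],np.ones(len(uv))]@c['R']
    o=-np.array(c['R']).T@c['t']
    return o+d*((z-o[2])/d[:,2])[:,None]
def Rz(a): return Ro.from_euler('z',a).as_matrix()
def fit2(obs,x0):
    """obs: list of (cam, local pts Nx3, pixels Nx2); pose x,y,yaw on table"""
    f=lambda p: np.concatenate([(proj(c,np.array(L)@Rz(p[2]).T+[p[0],p[1],0])-U).ravel() for c,L,U in obs])
    r=least_squares(f,x0); return r.x, np.round(r.fun.reshape(-1,2),1).tolist()
E
python3 - <<'E'
from h import *
c=cam('top'); save(c,'top0.npz'); save(cam('side'),'side0.npz')
for n,uv,z in [('jig',[(457,215),(503,230),(467,333),(421,318)],.012),('grip',[(470,276)],.085),('tray',[(150,262),(201,233),(240,301),(188,331)],.02),
 ('yoke',[(269,205),(331,201)],.088),('foot',[(301,211)],.0),('lens',[(300,203)],.105),('log',[(345,316)],.065),('glue',[(204,162)],.13),('scr',[(423,117),(413,202)],.01)]:
    print(n,np.round(onplane(c,uv,z),3).tolist())
E
```

```text
jig [[0.662, -0.296, 0.012], [0.626, -0.395, 0.012], [0.407, -0.302, 0.012], [0.441, -0.205, 0.012]]
grip [[0.525, -0.293, 0.085]]
tray [[0.575, 0.37, 0.02], [0.635, 0.262, 0.02], [0.487, 0.179, 0.02], [0.428, 0.288, 0.02]]
yoke [[0.679, 0.109, 0.088], [0.684, -0.018, 0.088]]
foot [[0.681, 0.046, 0.0]]
lens [[0.678, 0.045, 0.105]]
log [[0.451, -0.04, 0.065]]
glue [[0.76, 0.231, 0.13]]
scr [[0.887, -0.233, 0.01], [0.693, -0.201, 0.01]]
```

```bash
python3 -m handwheel '-.04 -.034 -.019 0 0 0;-.04 -.034 -.019 0 0 0;-.04 -.034 -.019 0 0 0;-.04 -.034 -.019 0 0 0;-.04 -.034 -.019 0 0 0;-.04 -.034 -.019 0 0 0;-.034 -.034 -.019 0 0 0;0 0 0 0 0 0' && python3 - <<'E'
from h import *
c=cam('wrist'); save(c,'w1.npz'); cv2.imwrite('pics/w1.png',c['img'])
E
```

```text
time_s: 1.25
ee_pos: [0.4524, 0.3275, 0.3502]
tcp_rot: [[-0.909, 0.417, 0.003], [0.417, 0.909, 0.001], [-0.002, 0.002, -1.0]]
force: [-0.5, -0.0, -0.1]
width: 1.006
gripper_force: 0.0
```

View pics/w1.png

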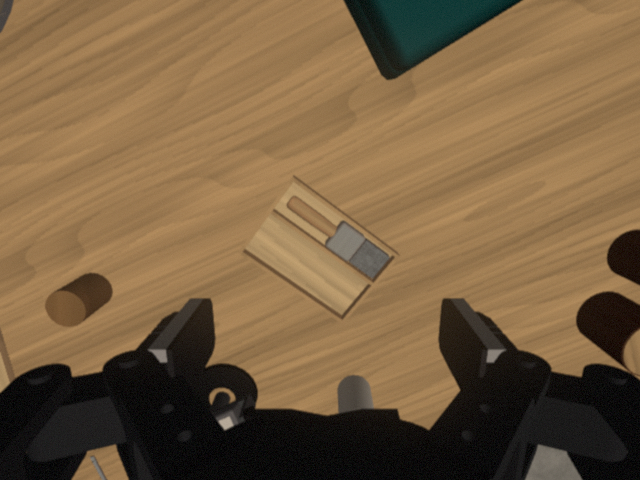

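w1 shows the tray rim corners at about (295,177), (245,250), (343,318) and (398,256), with the wide compartment nearest the stand. The stand itself is partly hidden at (230,390). Next I'll look at it from above.

```bash
python3 -m handwheel '-.049 -.021 .007 0 0 0;-.049 -.021 .007 0 0 0;-.049 -.021 .007 0 0 0;-.049 -.021 .007 0 0 0;-.049 -.021 .007 0 0 0;-.049 -.021 .007 0 0 0;-.047 -.021 .007 0 0 0;0 0 0 0 0 0' && python3 - <<'E'
from h import *
w=load('w1.npz'); t=load('top0.npz')
# rim corners: local (-90,-64),( 90,-64),(90,64),(-90,64)
L=[[-.09,.064,.02],[-.09,-.064,.02],[.09,-.064,.02],[.09,.064,.02]]
print(fit2([(w,L,np.array([(295,177),(245,250),(343,318),(398,256)])),(t,L,np.array([(188,331),(240,301),(201,233),(150,262)]))],[.53,.275,.5]))
c=cam('wrist'); save(c,'w2.npz')
s=load('side0.npz')
im=np.zeros((600,800,3),np.uint8)
im[:300,:400]=cv2.resize(t['img'][170:245,250:350],(400,300),interpolation=3)
im[:300,400:]=cv2.resize(s['img'][210:285,280:380],(400,300),interpolation=3)
im[300:,:400]=cv2.resize(c['img'],(400,300),interpolation=3)
im[300:,400:]=cv2.resize(s['img'][350:470,330:530],(400,240),interpolation=3).repeat(1,0).__class__ and cv2.resize(s['img'][360:480,340:500],(400,300),interpolation=3)
cv2.imwrite('pics/c2.png',im)
E
```

```text
time_s: 2.3
ee_pos: [0.7018, 0.0541, 0.2971]
tcp_rot: [[-0.91, 0.415, -0.002], [0.415, 0.91, -0.002], [0.001, -0.003, -1.0]]
force: [-0.0, 0.4, -0.6]
width: 1.001
gripper_force: 0.0
(array([0.53142362, 0.28142652, 0.49390041]), [[-2.2, -1.6], [-7.3, 1.5], [-0.1, 5.5], [2.4, -0.3], [-3.4, 2.9], [-1.7, 2.3], [-2.8, -2.8], [-4.9, -2.4]])
```

View pics/c2.png

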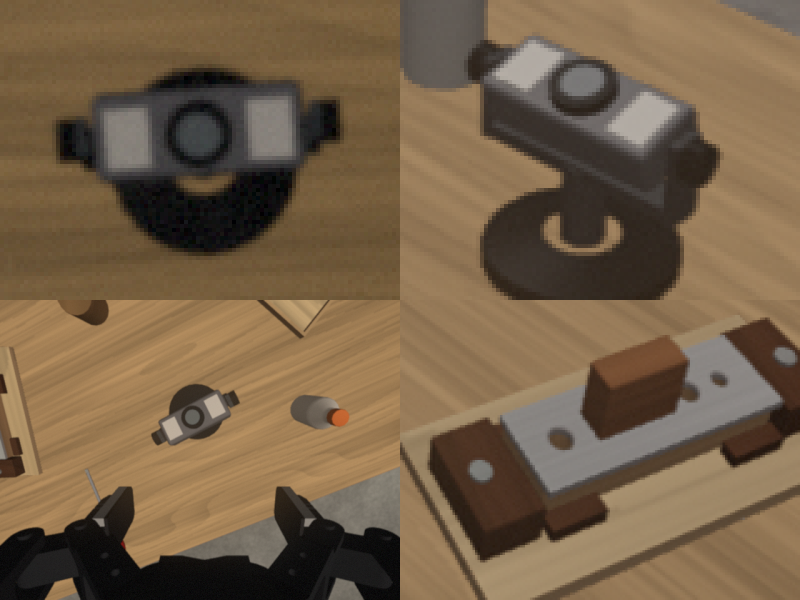

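```bash
python3 - <<'E'
from h import *
w=load('w1.npz'); c=load('w2.npz')
im=np.zeros((600,800,3),np.uint8)
R=lambda i,x,y,W,H,k: cv2.resize(i[y:y+H,x:x+W],None,fx=k,fy=k,interpolation=2)
im[:450,:400]=R(w['img'],240,170,160,180,2.5)
a=R(c['img'],235,130,160,110,2.5); im[:275,400:]=a
s=R(load('side0.npz')['img'],290,215,80,65,5); im[275:600,400:]=s
cv2.imwrite('pics/c3.png',im)
E
```

```text
(no output)
```

View pics/c3.png

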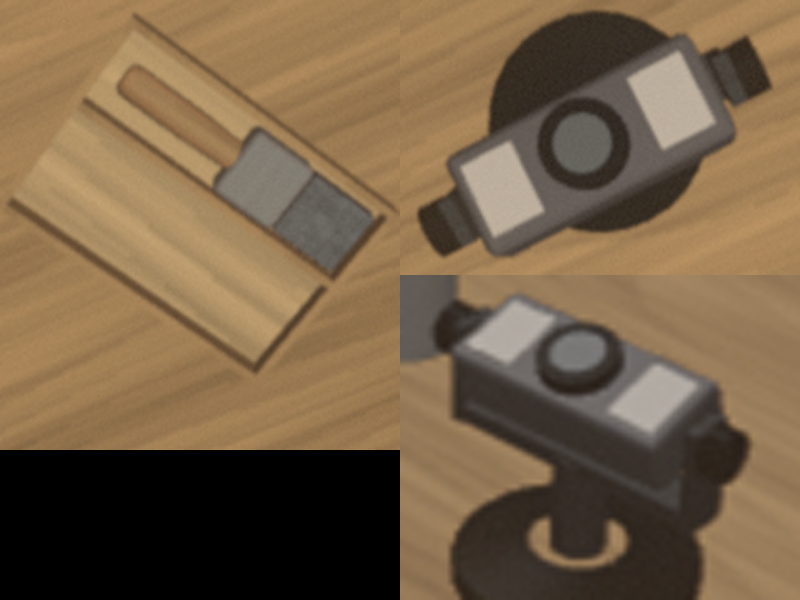

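c3 shows the tray's dark rim lines with corners at zoomed (10,202), (255,371), (383,215) and (135,15). The stand's head face has corners at zoomed (449,160), (683,36), (736,133) and (500,254), with the lens at (582,142). I'll check the lengths to see which edges these are.

```bash
python3 - <<'E'
from h import *
w=load('w1.npz')
P=np.array([(10,203),(255,372),(383,215),(397,210),(135,15),(85,100),(330,280)])/2.5+[240,170]
for z in (0,.005,.02):
    Q=onplane(w,P,z); print(z,np.round(Q[:,:2],4).tolist()); d=lambda a,b: round(1000*np.linalg.norm(Q[a]-Q[b]),1)
    print('long',d(0,1),'short',d(1,2),d(1,3),'diag',d(0,2),'left',d(0,4),'long2',d(4,3),'left to divider',d(0,5),'div',d(5,6), np.degrees(np.arctan2(*(Q[1]-Q[0])[1::-1])))
c=load('w2.npz'); t=load('top0.npz'); s=load('side0.npz')
W=lambda p:(np.array(p)-[400,0])/2.5+[235,130]
S=lambda p:(np.array(p)-[400,275])/5+[290,215]
T=lambda p:np.array(p)/4+[250,170]
# stand: fit x,y,yaw,tilt ; head local (axis frame): lens (0,0,.02); face corners z=h
def model(p,L):
    R=Rz(p[2])@Ro.from_euler('y',-p[3]).as_matrix()
    return np.array(L)@R.T+[p[0],p[1],.088]
h=.013
F=[[.022,.053,h],[.022,-.053,h],[-.022,-.053,h],[-.022,.053,h]]
ln=[[0,0,.02]]
# order: far-left(+x,+y), far-right(+x,-y), near-right(-x,-y), near-left(-x,+y)
obs=[(c,ln,W([(582,142)])),(t,ln,T([(200,133)])),(s,ln,S([(579,351)])),
 (t,F,T([(95,95),(300,82),(303,168),(98,182)])),
 (c,F,W([(736,133),(500,254),(449,160),(683,36)])),
 (s,F,S([(517,296),(718,383),(655,440),(452,343)]))]
f=lambda p,o=obs: np.concatenate([(proj(k,model(p,L))-U).ravel() for k,L,U in o])
for sub in (obs,obs[:3],[obs[1],obs[3]],[obs[0],obs[4]],[obs[2],obs[5]]):
    r=least_squares(lambda p:f(p,sub),[.68,.046,0,.2]); print(np.round(r.x,4),np.round(r.fun.reshape(-1,2),1).tolist())
E
```

```text
0 [[0.4896, 0.1836], [0.6436, 0.2661], [0.5842, 0.372], [0.5847, 0.3803], [0.4245, 0.2938], [0.4545, 0.2487], [0.6081, 0.3294]]
long 174.7 short 121.4 128.5 diag 210.8 left 128.0 long2 182.1 left to divider 73.9 div 173.5 28.178783010042164
0.005 [[0.4886, 0.1853], [0.6411, 0.267], [0.5823, 0.3718], [0.5828, 0.3801], [0.4241, 0.2944], [0.4539, 0.2498], [0.6059, 0.3297]]
long 173.0 short 120.2 127.2 diag 208.7 left 126.7 long2 180.3 left to divider 73.2 div 171.8 28.178783010042167
0.02 [[0.4857, 0.1904], [0.6336, 0.2697], [0.5766, 0.3714], [0.5771, 0.3793], [0.4231, 0.2962], [0.452, 0.2529], [0.5995, 0.3304]]
long 167.8 short 116.6 123.4 diag 202.5 left 122.9 long2 174.9 left to divider 71.0 div 166.6 28.17878301004215
[0.6832 0.047  0.0518 0.2763] [[0.8, 1.3], [-0.9, -0.2], [-0.4, -0.6], [-1.9, 0.1], [-0.3, -0.6], [0.5, -0.3], [-0.7, 0.1], [1.9, 0.5], [-3.8, 3.4], [-3.5, -0.0], [1.8, -3.1], [-0.7, -2.6], [0.9, -1.3], [-0.7, 1.4], [-1.9, 0.7]]
[ 0.6848  0.0455 -0.0686  0.4135] [[-0.2, 0.5], [-0.5, 0.4], [-0.5, 0.1]]
[0.6832 0.0456 0.0375 0.2983] [[-0.2, 0.1], [-1.1, -0.1], [0.5, -0.1], [1.0, 0.2], [-0.2, -0.1]]
[0.6858 0.0476 0.0591 0.475 ] [[0.7, -0.2], [2.0, -1.2], [-4.2, 3.0], [-1.1, 1.0], [2.4, -2.1]]
[0.6801 0.0446 0.05   0.1158] [[0.5, -0.5], [-0.0, -0.9], [1.6, 0.6], [-0.3, 0.5], [-1.7, -0.3]]
```

```bash
python3 -m handwheel '0 0 0 0 0 .163;0 0 0 0 0 .163;0 0 0 0 0 .163;0 0 0 0 0 .163;0 0 0 0 0 .163;0 0 0 0 0 .163;0 0 0 0 0 .163;.045 -.007 .027 0 0 0;.045 -.007 .027 0 0 0;.046 -.008 .028 0 0 0;0 0 0 0 -.175 0;0 0 0 0 -.175 0;0 0 0 0 -.175 0;0 0 0 0 -.175 0;0 0 0 0 0 0;0 0 0 0 0 0' && python3 - <<'E'
from h import *
c=cam('wrist'); save(c,'w3.npz'); cv2.imwrite('pics/w3.png',c['img']) 
E
```

```text
time_s: 4.35
ee_pos: [0.6769, 0.1937, 0.2172]
tcp_rot: [[-0.006, 1.0, 0.004], [0.766, 0.007, -0.643], [-0.643, -0.0, -0.766]]
force: [0.2, -1.4, -0.2]
width: 1.001
gripper_force: 0.0
```

View pics/w3.png

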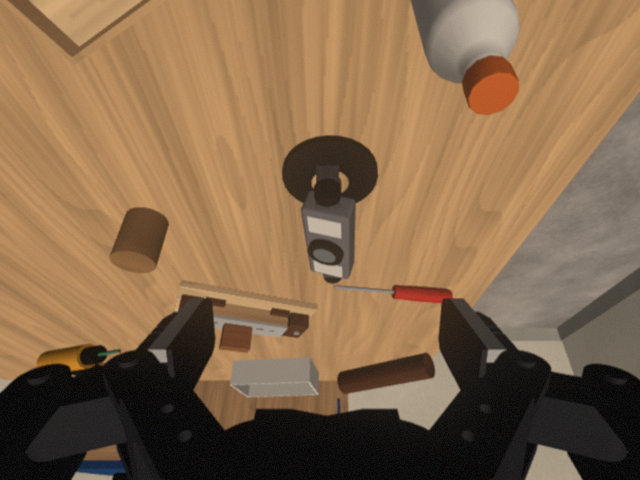

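w3 shows the head in near-profile at (330,235), with white pads at (325,225) and (328,268) and the lens at (325,251), leaning to image-left (-x). I'll zoom in on it.

```bash
python3 - <<'E'
from h import *
c=load('w3.npz')
cv2.imwrite('pics/c4.png',cv2.resize(c['img'][165:290,275:385],None,fx=4.8,fy=4.8,interpolation=2))
E
```

```text
(no output)
```

View pics/c4.png

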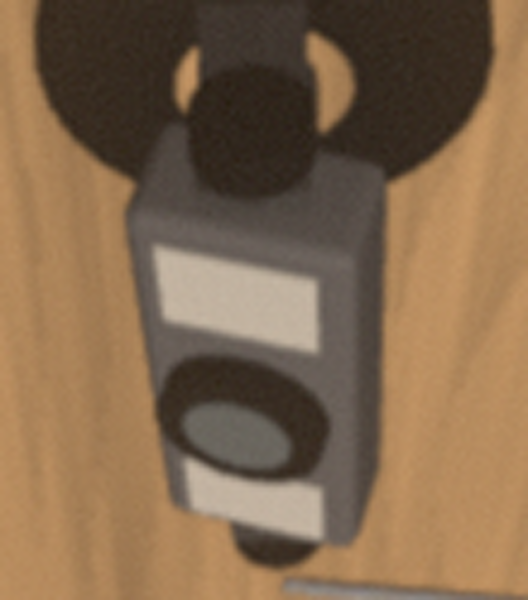

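```bash
cat > stand.py <<'E'
from h import *
w2=load('w2.npz'); w3=load('w3.npz'); t=load('top0.npz'); s=load('side0.npz')
W=lambda p:(np.array(p)-[400,0])/2.5+[235,130]
S=lambda p:(np.array(p)-[400,275])/5+[290,215]
T=lambda p:np.array(p)/4+[250,170]
V=lambda p:np.array(p)/4.8+[275,165]
def pad(q,sg):  # q: a,b(inner),c(outer),h
    a,b,c,h=q; return np.array([[a,sg*c,h],[a,sg*b,h],[-a,sg*b,h],[-a,sg*c,h]])
D={'w2':(w2,W([(582,142)]),W([(717,118),(664,150),(628,83),(683,51)]),W([(493,238),(544,206),(515,141),(459,172)])),
'w3':(w3,V([(237,437)]),V([(318,280),(318,352),(162,322),(153,247)]),V([(322,540),(323,488),(187,460),(190,508)])),
't':(t,T([(200,133)]),T([(104,109),(153,105),(153,168),(106,172)]),T([(294,96),(247,98),(248,160),(296,158)])),
's':(s,S([(579,351)]),None,S([(699,385),(652,363),(610,411),(655,437)]))}
def f(p,ks):
    R=Rz(p[2])@Ro.from_euler('y',-p[3]).as_matrix(); X=lambda L:np.array(L)@R.T+[p[0],p[1],.088]
    r=[]
    for k in ks:
        c,l,u,v=D[k]; r.append(proj(c,X([[0,0,.02]]))-l)
        if u is not None: r.append(proj(c,X(pad(p[4:],1)))-u)
        r.append(proj(c,X(pad(p[4:],-1)))-v)
    return np.concatenate(r).ravel()
for ks in (['w3'],['w2','w3'],['w2','w3','t'],['w2','w3','t','s']):
    r=least_squares(f,[.683,.046,.04,.3,.017,.026,.048,.013],args=(ks,),loss='soft_l1',x_scale=[.01,.01,.1,.1,.01,.01,.01,.01])
    print(ks,np.round(r.x,4),np.round(np.abs(f(r.x,ks)).reshape(-1,2).mean(),2))
p=r.x
for k in D: print(k,np.round(f(p,[k]).reshape(-1,2).mean(0),1))
E
python3 stand.py
```

```text
['w3'] [0.6818 0.0454 0.0528 0.2729 0.015  0.0251 0.0473 0.0132] 0.21
['w2', 'w3'] [0.6824 0.0471 0.0541 0.2789 0.0145 0.0247 0.0476 0.0143] 0.53
['w2', 'w3', 't'] [0.6823 0.0467 0.0533 0.2788 0.0147 0.0246 0.0476 0.014 ] 0.58
['w2', 'w3', 't', 's'] [0.6824 0.0465 0.054  0.2836 0.0147 0.0247 0.0478 0.0137] 0.58
w2 [-0.7  0. ]
w3 [ 0.3 -0.3]
t [-0.6  0. ]
s [-0.5 -0.6]
```

The stand comes out consistently at (0.682, 0.047), yaw 0.054, tilt 0.28. Next is the jig.

```bash
python3 -m handwheel '0 0 0 0 .175 0;0 0 0 0 .175 0;0 0 0 0 .175 0;0 0 0 0 .175 0;0 0 0 0 0 -.168;0 0 0 0 0 -.168;0 0 0 0 0 -.168;0 0 0 0 0 -.168;0 0 0 0 0 -.168;0 0 0 0 0 -.168;0 0 0 0 0 -.168;-.006 -.056 -.009 0 0 0;-.006 -.056 -.009 0 0 0;-.006 -.056 -.009 0 0 0;-.006 -.056 -.009 0 0 0;-.006 -.056 -.009 0 0 0;-.006 -.056 -.009 0 0 0;-.006 -.056 -.009 0 0 0;-.006 -.056 -.009 0 0 0;-.003 -.055 -.009 0 0 0' && python3 -m handwheel '0 0 0 0 0 0;0 0 0 0 0 0' && python3 - <<'E'
from h import *
c=cam('wrist'); save(c,'w4.npz'); cv2.imwrite('pics/w4.png',cv2.resize(c['img'][70:370,140:540],None,fx=2,fy=2,interpolation=2))
E
```

```text
time_s: 6.9
ee_pos: [0.5321, -0.2952, 0.3009]
tcp_rot: [[-0.924, 0.382, 0.004], [0.382, 0.924, -0.001], [-0.004, 0.001, -1.0]]
force: [-0.1, -0.3, -0.4]
width: 0.996
gripper_force: 0.0
time_s: 7.15
ee_pos: [0.5332, -0.2925, 0.2998]
tcp_rot: [[-0.924, 0.382, 0.003], [0.382, 0.924, -0.0], [-0.003, 0.001, -1.0]]
force: [0.2, -0.1, -0.4]
width: 1.0
gripper_force: 0.0
```

View pics/w4.png

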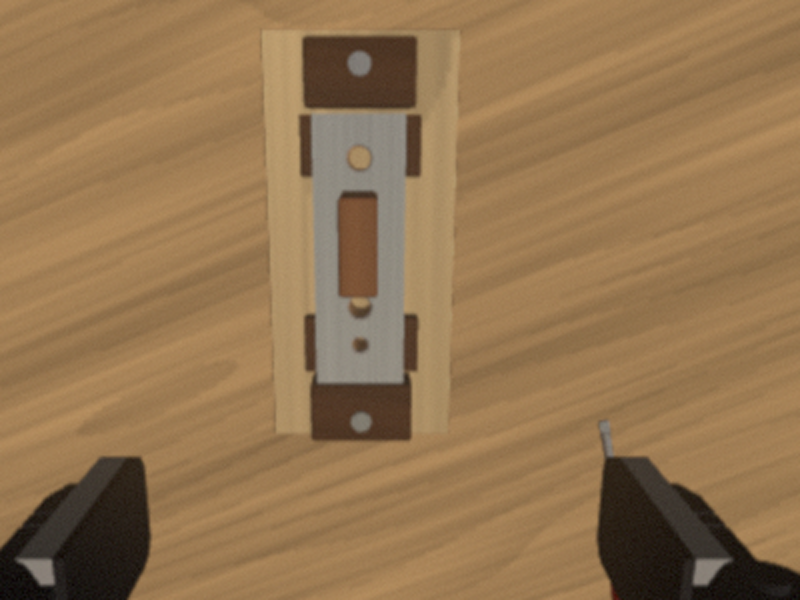

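w4 shows the jig straight on: plate corners at zoomed (311,115), (405,114), (316,383) and (404,383), grip top (338,196)-(378,297), and the two-hole (+x) end away from the robot.

```bash
python3 - <<'E'
from h import *
c=load('w4.npz'); Z=lambda p:np.array(p)/2+[140,70]
pl=[[-.075,-.025,.043],[-.075,.025,.043],[.075,-.025,.043],[.075,.025,.043]]; Up=Z([(311,115),(405,114),(316,383),(404,383)])
gr=[[-.035,-.01,.085],[-.035,.01,.085],[.015,-.01,.085],[.015,.01,.085]]; Ug=Z([(338,196),(377,196),(339,297),(378,297)])
ba=[[-.12,-.055,.012],[-.12,.055,.012],[.12,-.055,.012],[.12,.055,.012]]; Ub=Z([(262,30),(460,30),(275,432),(450,433)])
x0=[.53,-.29,-.4]
a=fit2([(c,pl,Up),(c,gr,Ug)],x0); print('template',a); print('grip',fit2([(c,gr,Ug)],x0)); print('base',fit2([(c,ba,Ub)],x0))
x=a[0]; s=sense(); R=s['tcp_rot']; d=np.array([x[0],x[1],.074])-s['ee_pos']
print('world d',d,'tool d',R.T@d,'tool y ang',np.degrees(np.arctan2(R[1,1],R[0,1])),'want',90+np.degrees(x[2]))
E
```

```text
template (array([ 0.5319121 , -0.29960021, -0.38931195]), [[-0.2, -1.1], [0.4, -0.7], [0.6, -0.1], [-0.3, -0.2], [-0.6, 0.7], [0.5, 0.6], [-0.3, 0.4], [0.0, 0.3]])
grip (array([ 0.53149546, -0.2992908 , -0.38819164]), [[-0.5, 0.2], [0.5, 0.1], [-0.2, -0.1], [0.1, -0.2]])
base (array([ 0.53267542, -0.29885654, -0.39279574]), [[-0.6, -0.6], [0.6, -0.6], [0.4, 1.1], [-0.5, 0.6]])
world d [-0.00187509 -0.00807539 -0.22537505] tool d [-0.00092947 -0.00841518  0.2253685 ] tool y ang 67.68634598777403 want 67.69406831940051
```

```bash
python3 -m handwheel '0 -.0084 .04 0 0 0;-.001 0 .05 0 0 0;0 0 .05 0 0 0;0 0 .045 0 0 0;0 0 .025 0 0 0;0 0 .015 0 0 0;0 0 0 0 0 0' && python3 -m handwheel '0 0 0 0 0 0;0 0 0 0 0 0;0 0 0 0 0 0;0 0 0 0 0 0;0 0 0 0 0 0;0 0 0 0 0 0;0 0 0 0 0 0;0 0 0 0 0 0' 0
```

```text
time_s: 8.07
ee_pos: [0.532, -0.2992, 0.073]
tcp_rot: [[-0.926, 0.378, -0.001], [0.378, 0.926, 0.001], [0.001, 0.0, -1.0]]
force: [0.1, 0.3, -0.5]
width: 1.0
gripper_force: 0.0
time_s: 9.07
ee_pos: [0.5319, -0.3, 0.0733]
tcp_rot: [[-0.925, 0.379, -0.0], [0.379, 0.925, 0.0], [0.0, 0.0, -1.0]]
force: [0.6, -0.5, -0.3]
width: 0.001
gripper_force: 0.0
```

The gripper reads fully shut, so the grasp missed or the grip slipped out. I'll look before doing anything else.

```bash
python3 - <<'E'
from h import *
s=cam('side'); t=cam('top'); w=cam('wrist'); st=sense(); print(st['width'],st['gripper_force'],st['ee_pos'],st['qpos'])
im=np.zeros((600,800,3),np.uint8)
im[:300,:400]=cv2.resize(s['img'][330:480,330:530],(400,300),interpolation=2)
im[:300,400:]=cv2.resize(t['img'][200:350,370:570],(400,300),interpolation=2)
im[300:,:400]=cv2.resize(w['img'],(400,300))
im[300:,400:]=cv2.resize(w['img'][240:480,160:480],(400,300))
cv2.imwrite('pics/c5.png',im)
E
```

```text
-0.0013344062118843668 0.0 [ 0.5318546  -0.30006611  0.07337267] [ 0.36597901  0.64784707  0.08226631  1.98219548 -0.10079387  0.51540558
  1.70136049]
```

View pics/c5.png

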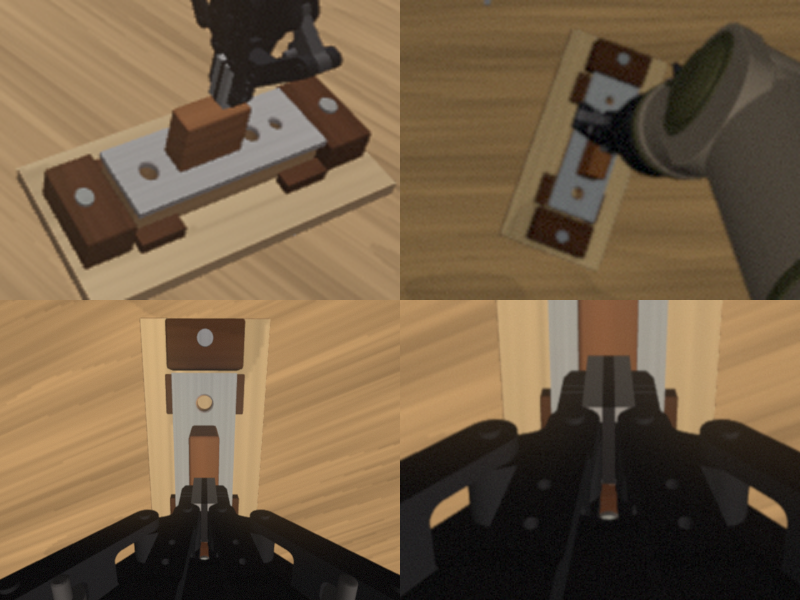

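```bash
python3 - <<'E'
from h import *
s=load('side0.npz');t=load('top0.npz')
s0=sense()
for n,X in [('tcp',s0['ee_pos']),('tip',s0['ee_pos']+s0['tcp_rot'][:,2]*.017),('gripT',[.5227,-.2958,.085])]:
    print(n,proj(s,X),proj(t,X))
P=lambda c:np.array([[c['fx'],0,c['cx']],[0,c['fy'],c['cy']],[0,0,1]])@np.c_[c['R'],c['t']]
for a,b in [((444,380),(468,261)),((444,380),(462,259))]:
    X=cv2.triangulatePoints(P(s),P(t),np.array(a,float).reshape(2,1),np.array(b,float).reshape(2,1)); print(X[:3,0]/X[3,0])
w=load('w4.npz'); # where wrist cam sees TCP itself
print(proj(w,np.array([0.5332,-0.2925,0.2998])))
E
```

```text
tcp [[441.06113076 387.44241148]] [[471.35930059 272.6667672 ]]
tip [[438.8536569  396.08884918]] [[468.83260212 273.12740371]]
gripT [[436.02456856 383.41497795]] [[471.32017352 276.94841908]]
[ 0.5550225  -0.2952985   0.06574096]
[ 0.5623025  -0.28915287  0.05399742]
[[326.065603   288.76066858]]
```

Both views put the fingertips about 35 mm further back along the tool axis than specified. In w4 the open tips sit at (211,299) and (443,299), 232 px apart, which gives a depth of 0.1385 m. In the side view the closed tips are at z≈0.09, just above the grip. I'll open, go 35 mm lower and close.

```bash
python3 -m handwheel '0 0 0 0 0 0;0 0 0 0 0 0;0 0 0 0 0 0;0 0 0 0 0 0;0 0 0 0 0 0;0 0 0 0 0 0' 1 && python3 -m handwheel '0 0 .012 0 0 0;0 0 .012 0 0 0;0 0 .01 0 0 0;0 0 0 0 0 0;0 0 0 0 0 0' && python3 -m handwheel '0 0 0 0 0 0;0 0 0 0 0 0;0 0 0 0 0 0;0 0 0 0 0 0;0 0 0 0 0 0;0 0 0 0 0 0;0 0 0 0 0 0' 0
```

```text
time_s: 9.98
ee_pos: [0.5319, -0.3001, 0.0734]
tcp_rot: [[-0.925, 0.379, 0.0], [0.379, 0.925, -0.0], [-0.0, -0.0, -1.0]]
force: [0.5, -0.2, -0.3]
width: 1.0
gripper_force: 0.0
time_s: 10.6
ee_pos: [0.5319, -0.3001, 0.0393]
tcp_rot: [[-0.925, 0.379, -0.0], [0.379, 0.925, -0.0], [0.0, -0.0, -1.0]]
force: [-0.2, -0.1, 1.3]
width: 1.0
gripper_force: 0.0
time_s: 11.48
ee_pos: [0.532, -0.3001, 0.0397]
tcp_rot: [[-0.925, 0.379, 0.0], [0.379, 0.925, -0.0], [-0.0, 0.0, -1.0]]
force: [-1.4, -0.0, 5.6]
width: 0.224
gripper_force: 59.4
```

Gripped: opening 0.224 is about 19 mm, against the grip's 20 mm. Now I'll lift and carry it over the tray.

```bash
python3 -m handwheel '0 0 -.015 0 0 0;0 0 -.035 0 0 0;0 0 -.05 0 0 0;0 0 -.05 0 0 0;.015 .039 0 0 0 0;.02 .052 0 0 0 0;.02 .052 0 0 0 0;.02 .052 0 0 0 0;.02 .052 0 0 0 0;.02 .052 0 0 0 0;.02 .052 0 0 0 0;.02 .052 0 0 0 0;.02 .052 0 0 0 0;.02 .052 0 0 0 0;0 0 0 0 0 -.149;0 0 0 0 0 -.149;0 0 0 0 0 -.149;0 0 0 0 0 -.149;0 0 0 0 0 -.149;0 0 0 0 0 -.147' && python3 -m handwheel '0 0 0 0 0 0;0 0 0 0 0 0' && python3 - <<'E'
from h import *
for n in ('wrist','side','top'):
    c=cam(n); save(c,f'{n}6.npz')
s=sense();R=s['tcp_rot'];d=np.array([.5445,.2562,s['ee_pos'][2]])-s['ee_pos'];print(R.T@d, np.degrees(np.arctan2(R[1,1],R[0,1]))-90)
E
```

```text
time_s: 13.98
ee_pos: [0.5435, 0.2428, 0.19]
tcp_rot: [[-0.874, -0.486, 0.0], [-0.486, 0.874, -0.0], [-0.0, -0.0, -1.0]]
force: [-0.9, -0.1, -1.2]
width: 0.223
gripper_force: 58.9
time_s: 14.22
ee_pos: [0.5436, 0.2428, 0.1897]
tcp_rot: [[-0.878, -0.479, 0.0], [-0.479, 0.878, -0.0], [-0.0, -0.0, -1.0]]
force: [0.4, -0.1, -1.4]
width: 0.223
gripper_force: 58.9
[-7.14794773e-03  1.10371443e-02 -1.86390234e-06] 28.754729916012153
```

```bash
python3 -m handwheel '-.007 .011 .03 0 0 0;0 0 .05 0 0 0;0 0 .045 0 0 0;0 0 .03 0 0 0;0 0 .015 0 0 0;0 0 .006 0 0 0;0 0 .003 0 0 0;0 0 0 0 0 0;0 0 0 0 0 0' && python3 -m handwheel '0 0 .002 0 0 0;0 0 0 0 0 0'
```

```text
time_s: 15.5
ee_pos: [0.5449, 0.2562, 0.0112]
tcp_rot: [[-0.876, -0.482, 0.001], [-0.482, 0.876, 0.001], [-0.001, -0.0, -1.0]]
force: [0.8, 0.1, -2.1]
width: 0.224
gripper_force: 58.9
time_s: 15.75
ee_pos: [0.5445, 0.256, 0.0084]
tcp_rot: [[-0.876, -0.482, 0.0], [-0.482, 0.876, 0.0], [-0.0, -0.0, -1.0]]
force: [0.2, 0.3, -1.7]
width: 0.225
gripper_force: 58.9
```

```bash
python3 -m handwheel '0 0 .001 0 0 0;0 0 0 0 0 0' && python3 -m handwheel '0 0 .001 0 0 0;0 0 0 0 0 0'
```

```text
time_s: 16.0
ee_pos: [0.5444, 0.256, 0.0073]
tcp_rot: [[-0.876, -0.482, -0.0], [-0.482, 0.876, -0.0], [0.0, -0.0, -1.0]]
force: [0.8, 0.3, -1.3]
width: 0.22
gripper_force: 58.9
time_s: 16.25
ee_pos: [0.5445, 0.256, 0.0067]
tcp_rot: [[-0.876, -0.482, 0.0], [-0.482, 0.876, 0.0], [-0.0, -0.0, -1.0]]
force: [-1.2, 0.3, 3.7]
width: 0.226
gripper_force: 59.4
```

Contact came at the expected height, so I'll release gently, rise and back off.

```bash
python3 -m handwheel '0 0 0 0 0 0;0 0 0 0 0 0;0 0 0 0 0 0;0 0 0 0 0 0' .33 && python3 -m handwheel '0 0 -.01 0 0 0;0 0 -.03 0 0 0;0 0 -.05 0 0 0;0 0 -.05 0 0 0;0 0 -.05 0 0 0;.03 0 -.04 0 0 0;.05 0 0 0 0 0;0 0 0 0 0 0' && python3 - <<'E'
from h import *
for n in ('wrist','top'):
    c=cam(n); save(c,f'{n}7.npz')
    hsv=cv2.cvtColor(c['img'],cv2.COLOR_BGR2HSV); m=((hsv[...,1]<45)&(hsv[...,2]>90)).astype(np.uint8)
    q=proj(c,[.5445,.256,.01])[0]; print(n,'expected',q)
    m=cv2.morphologyEx(m,cv2.MORPH_OPEN,np.ones((2,2)))
    for k in cv2.findContours(m,0,2)[0]:
        if cv2.contourArea(k)>60:
            r=cv2.minAreaRect(k); 
            if np.hypot(*(np.array(r[0])-q))<90:
                B=onplane(c,cv2.boxPoints(r),.01); print(r, np.round(B[:,:2],4).tolist(), 'ctr',B.mean(0)[:2])
E
```

```text
time_s: 16.75
ee_pos: [0.5445, 0.256, 0.0063]
tcp_rot: [[-0.876, -0.482, -0.0], [-0.482, 0.876, -0.0], [0.0, -0.0, -1.0]]
force: [-0.2, 0.2, 0.5]
width: 0.331
gripper_force: 0.0
time_s: 17.75
ee_pos: [0.4715, 0.2154, 0.2377]
tcp_rot: [[-0.876, -0.482, -0.0], [-0.482, 0.876, -0.001], [0.001, -0.001, -1.0]]
force: [1.1, 1.1, -0.6]
width: 0.325
gripper_force: 0.0
wrist expected [327.34133013 276.98161091]
((383.5, 333.0), (12.0, 11.0), 90.0) [[0.5699, 0.3355], [0.5639, 0.3464], [0.5769, 0.3544], [0.583, 0.3433]] ctr [0.57343346 0.34490034]
((271.5, 333.0), (12.0, 11.0), 90.0) [[0.6311, 0.2243], [0.6251, 0.2352], [0.6387, 0.2421], [0.6448, 0.231]] ctr [0.63493868 0.23314875]
((388.0, 296.0), (26.0, 36.0), 90.0) [[0.5282, 0.3003], [0.5092, 0.3349], [0.5356, 0.3514], [0.555, 0.3162]] ctr [0.53199463 0.32570286]
((328.0, 274.0), (128.0, 46.0), 90.0) [[0.4906, 0.1999], [0.4676, 0.2417], [0.5968, 0.3156], [0.6221, 0.2696]] ctr [0.54428548 0.25669905]
top expected [204.5557192  275.13334347]
((176.29452514648438, 278.0479736328125), (17.439130783081055, 9.948498725891113), 20.556045532226562) [[0.537, 0.3376], [0.5567, 0.3304], [0.5427, 0.2953], [0.523, 0.3026]] ctr [0.53983513 0.3164523 ]
((205.8490753173828, 276.0283203125), (69.05841827392578, 23.602245330810547), 60.945396423339844) [[0.5968, 0.3117], [0.6206, 0.2674], [0.4888, 0.1954], [0.4657, 0.2393]] ctr [0.54299574 0.25344375]
```

The template is flat at (0.544, 0.257), as intended. Back to the jig for the batten.

```bash
python3 -m handwheel '.019 -.0475 -.0062 0 0 0;.019 -.0475 -.0062 0 0 0;.019 -.0475 -.0062 0 0 0;.019 -.0475 -.0062 0 0 0;.019 -.0475 -.0062 0 0 0;.019 -.0475 -.0062 0 0 0;.019 -.0475 -.0062 0 0 0;.019 -.0475 -.0062 0 0 0;.019 -.0475 -.0062 0 0 0;.019 -.0475 -.0062 0 0 0;0 0 0 0 0 .149;0 0 0 0 0 .149;0 0 0 0 0 .149;0 0 0 0 0 .149;0 0 0 0 0 .149;0 0 0 0 0 .147;0 0 0 0 0 0;0 0 0 0 0 0' 1 && python3 - <<'E'
from h import *
c=cam('wrist'); save(c,'w8.npz'); q=proj(c,[.532,-.299,.038])[0].astype(int); x,y=q[0]-100,q[1]-85; print(x,y)
cv2.imwrite('pics/w8.png',cv2.resize(c['img'][y:y+150,x:x+200],None,fx=4,fy=4,interpolation=2))
E
```

```text
time_s: 20.1
ee_pos: [0.5375, -0.2903, 0.2982]
tcp_rot: [[-0.927, 0.376, -0.0], [0.376, 0.927, -0.0], [0.0, -0.0, -1.0]]
force: [0.5, -0.6, -0.2]
width: 0.999
gripper_force: 0.0
217 109
```

View pics/w8.png

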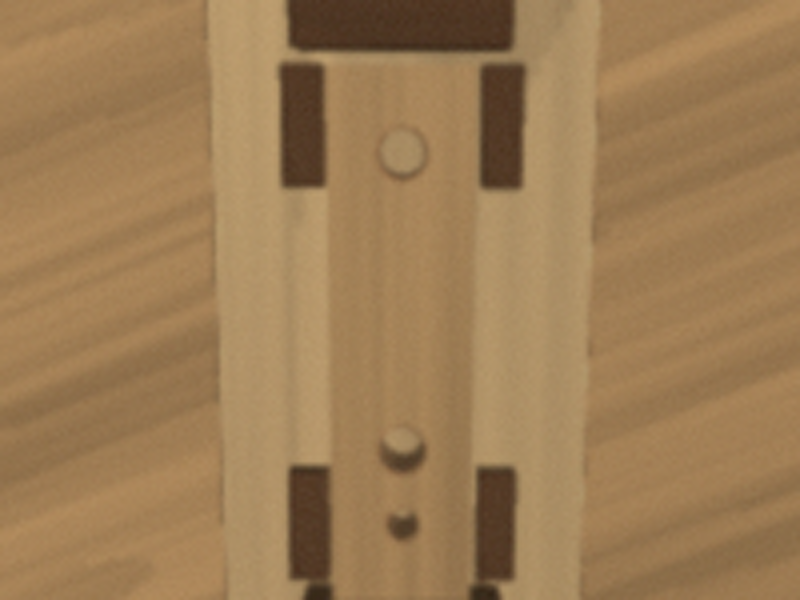

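w8 shows the bare batten: holes at zoomed (402,153), (402,449) and (402,524), near end at row 64, sides at columns about 327-331 and 478-470.

```bash
python3 - <<'E'
from h import *
c=load('w8.npz'); Z=lambda p:np.array(p)/4+[217,109]
L=[[-.052,0,.038],[.030,0,.038],[.052,0,.038],[-.075,-.02,.038],[-.075,.02,.038]]
U=Z([(402,153),(402,449),(402,524),(327,64),(478,64)])
r=fit2([(c,L,U)],[.532,-.299,-.39]); print(r)
x=r[0]; s=sense(); R=s['tcp_rot']; d=np.array([x[0],x[1],.0])-s['ee_pos']
print('tool d',R.T@d,'dyaw world',x[2]-(np.arctan2(R[1,1],R[0,1])-np.pi/2))
E
```

```text
(array([ 0.53314852, -0.29898189, -0.39264882]), [[0.1, -0.1], [0.0, 0.3], [0.0, 0.2], [-0.1, -0.3], [-0.0, -0.0]])
tool d [ 0.00059931 -0.00957877  0.29822835] dyaw world -0.006730533645602388
```

```bash
python3 -m handwheel '.001 -.0096 .04 0 0 .007;0 0 .055 0 0 0;0 0 .055 0 0 0;0 0 .055 0 0 0;0 0 .045 0 0 0;0 0 .025 0 0 0;0 0 .014 0 0 0;0 0 .007 0 0 0;0 0 0 0 0 0;0 0 0 0 0 0' && python3 -m handwheel '0 0 0 0 0 0;0 0 0 0 0 0;0 0 0 0 0 0;0 0 0 0 0 0;0 0 0 0 0 0;0 0 0 0 0 0' 0
```

```text
time_s: 21.4
ee_pos: [0.533, -0.2991, 0.0034]
tcp_rot: [[-0.923, 0.385, 0.001], [0.385, 0.923, -0.001], [-0.002, -0.0, -1.0]]
force: [-1.1, 0.5, 0.2]
width: 0.997
gripper_force: 0.0
time_s: 22.15
ee_pos: [0.5326, -0.2989, 0.003]
tcp_rot: [[-0.923, 0.386, 0.001], [0.386, 0.923, -0.0], [-0.001, 0.0, -1.0]]
force: [-0.7, 1.1, 4.2]
width: 0.453
gripper_force: 61.1
```

Batten gripped at about 38.5 mm. I'll lift it and work out the target.

```bash
python3 -m handwheel '0 0 -.012 0 0 0;0 0 -.03 0 0 0;0 0 -.05 0 0 0;0 0 -.05 0 0 0;0 0 -.05 0 0 0;0 0 -.05 0 0 0;0 0 -.03 0 0 0;0 0 0 0 0 0;0 0 0 0 0 0' && cat > goal.py <<'E'
from h import *
sx,sy,yw,tl=.6823,.0466,.0535,.280
H=Rz(yw)@Ro.from_euler('y',-tl).as_matrix()   # head/show frame
S=np.array([sx,sy,.088])+.140*H[:,2]
# batten in tool at grasp
Rg=np.array([[-0.923,.386,.001],[.386,.923,0],[-.001,0,-1.]]); 
b=Rg.T@(np.array([.53315,-.29898,.012])-[.5326,-.2989,.0030])
yo=-.39265-np.arctan2(-.386,.923)  # batten yaw minus tool yaw (world)
# goal: tool z=-H z, tool x=+H y (sgn)
def goal(sgn=1):
    B=np.c_[-sgn*H[:,1],sgn*H[:,0],H[:,2]]       # batten axes: x = -tool x
    R=B@Rz(-yo)@np.diag([-1.,1,-1]); return R,S-R@b
if __name__=='__main__':
    s=sense();R0=s['tcp_rot'];p0=s['ee_pos'];print('q',np.round(s['qpos'],2),'S',S,'look',H[:,2],'b',b,'yo',yo)
    for g in (1,-1):
        R,p=goal(g); print(g,'goal p',np.round(p,4),'tool d',np.round(R0.T@(p-p0),4),'rv',np.round(Ro.from_matrix(R0.T@R).as_rotvec(),4),'d in goal axes',np.round(R.T@(p-p0),4))
        Rl=np.c_[R[:,0],np.cross([0,0,-1],R[:,0]),[0,0,-1]]; print(' level yaw rv',np.round(Ro.from_matrix(R0.T@Rl).as_rotvec(),4),'then',np.round(Ro.from_matrix(Rl.T@R).as_rotvec(),4),'d level',np.round(Rl.T@(p-p0),4))
E
python3 goal.py
```

```text
time_s: 23.28
ee_pos: [0.5318, -0.2984, 0.2739]
tcp_rot: [[-0.923, 0.385, -0.001], [0.385, 0.923, 0.001], [0.001, 0.0, -1.0]]
force: [-0.1, -0.1, -0.9]
width: 0.452
gripper_force: 60.5
q [ 0.26  0.4   0.22  1.82 -0.11  0.93  1.71] S [0.64366557 0.04453108 0.22254776] look [-0.27596024 -0.01477798  0.96105544] b [-0.00054753  0.00013846 -0.00899945] yo 0.0034482079912126484
1 goal p [0.646  0.0452 0.2139] tool d [0.027  0.361  0.0601] rv [-0.2507 -0.1575  1.1172] d in goal axes [0.3374 0.1095 0.0943]
 level yaw rv [-6.0000e-04 -5.0000e-04  1.1249e+00] then [-2.8e-01  5.0e-04  1.0e-04] d level [0.3374 0.1313 0.06  ]
-1 goal p [0.6463 0.0441 0.2139] tool d [0.0263 0.3602 0.0601] rv [ 0.1779 -0.2831 -2.0013] d in goal axes [-0.3363 -0.1098  0.0943]
 level yaw rv [ 6.0000e-04 -7.0000e-04 -2.0167e+00] then [ 2.8e-01 -5.0e-04  1.0e-04] d level [-0.3363 -0.1316  0.06  ]
```

```bash
python3 -m handwheel '0 0 0 0 0 .16;0 0 0 0 0 .161;0 0 0 0 0 .161;0 0 0 0 0 .161;0 0 0 0 0 .161;0 0 0 0 0 .161;0 0 0 0 0 .16;.0482 .0164 0 0 0 0;.0482 .0164 0 0 0 0;.0482 .0164 0 0 0 0;.0482 .0164 0 0 0 0;.0482 .0164 0 0 0 0;.0482 .0164 0 0 0 0;.0482 .0164 0 0 0 0;0 0 0 -.07 0 0;0 0 0 -.07 0 0;0 0 0 -.07 0 0;0 0 0 -.07 0 0;0 0 0 0 0 0;0 0 0 0 0 0' && python3 goal.py
```

```text
time_s: 25.78
ee_pos: [0.6302, 0.0441, 0.2739]
tcp_rot: [[-0.05, 0.96, 0.274], [0.999, 0.048, 0.013], [-0.0, 0.274, -0.962]]
force: [0.7, 0.9, -0.3]
width: 0.455
gripper_force: 60.6
q [-0.54  0.35  0.49  2.   -0.28  0.57  0.16] S [0.64366557 0.04453108 0.22254776] look [-0.27596024 -0.01477798  0.96105544] b [-0.00054753  0.00013846 -0.00899945] yo 0.0034482079912126484
1 goal p [0.646  0.0452 0.2139] tool d [ 0.0004 -0.0013  0.062 ] rv [-0.002   0.0013  0.0005] d in goal axes [ 0.0003 -0.0014  0.062 ]
 level yaw rv [2.78e-01 8.00e-04 2.00e-04] then [-2.8e-01  5.0e-04  1.0e-04] d level [0.0003 0.0158 0.06  ]
-1 goal p [0.6463 0.0441 0.2139] tool d [-0.0007 -0.001   0.062 ] rv [-2.0000e-03 -3.2000e-03 -3.1411e+00] d in goal axes [0.0008 0.0011 0.062 ]
 level yaw rv [-1.3000e-03  4.3520e-01 -3.1111e+00] then [ 2.8e-01 -5.0e-04  1.0e-04] d level [ 0.0008 -0.0161  0.0599]
```

```bash
python3 -m handwheel '0 -.0013 .03 -.002 .001 0;0 0 .022 0 0 0;0 0 .01 0 0 0;0 0 0 0 0 0;0 0 0 0 0 0;0 0 0 0 0 0;0 0 0 0 0 0' && python3 goal.py | sed -n 2p && python3 - <<'E'
from goal import *
def check():
    for n in ('side','top'):
        c=cam(n); g=cv2.GaussianBlur(cv2.cvtColor(c['img'],6),(3,3),0).astype(np.float32)
        G=np.hypot(cv2.Sobel(g,5,1,0),cv2.Sobel(g,5,0,1))
        c0=load(n+'0.npz'); 
        def score(along,z,roll,x=0):
            R=H@Ro.from_euler('x',roll).as_matrix()
            # batten: y along H y (150), x 40
            tot=[]
            segs=[((-.02,-.075,0),(-.02,.075,0))] if n=='side' else []
            segs+=[((-.02,-.075,0),(-.02,-.075,.026)),((-.02,-.075,.026),(-.02,.075,.026)),((-.02,-.075,.026),(.02,-.075,.026))]
            for a,b in segs:
                P=np.linspace(a,b,60)+[x,along,z]; u=proj(c,P@R.T+S).astype(np.float32)
                tot+=cv2.remap(G,u[:,:1],u[:,1:],1).ravel().tolist()
            return np.mean(tot)
        best=sorted([(score(a,z,r,x),a,z,r,x) for a in np.arange(-.008,.009,.002) for z in np.arange(-.008,.009,.002) for r in (-.06,-.03,0,.03,.06) for x in (-.004,0,.004)])[::-1]
        print(n,'nominal',score(0,0,0),'median',np.median([b[0] for b in best]),'best',np.round(best[:4],3).tolist())
check()
E
```

```text
time_s: 26.65
ee_pos: [0.6463, 0.0449, 0.2151]
tcp_rot: [[-0.05, 0.959, 0.279], [0.999, 0.048, 0.015], [0.001, 0.279, -0.96]]
force: [0.1, -0.3, -0.5]
width: 0.454
gripper_force: 60.6
1 goal p [0.646  0.0452 0.2139] tool d [ 0.0003 -0.0006  0.0011] rv [ 0.0029 -0.0003  0.0002] d in goal axes [ 0.0003 -0.0006  0.0011]
side nominal 119.52250545223554 median 60.52518255909284 best [[129.19, -0.004, 0.006, 0.0, -0.004], [127.813, 0.002, -0.002, 0.0, 0.004], [127.366, 0.0, 0.002, 0.0, 0.0], [126.342, -0.002, 0.002, 0.0, 0.0]]
top nominal 49.02052499188317 median 38.19621023601956 best [[85.493, -0.004, 0.008, -0.03, -0.004], [85.483, -0.004, 0.006, -0.03, -0.004], [85.36, -0.004, 0.004, -0.03, -0.004], [85.065, -0.004, 0.002, -0.03, -0.004]]
```

The side camera's edges match the nominal batten pose to about 2 mm with no roll. One last 1 mm nudge, then I'll hand it in.

```bash
python3 -m handwheel '0 -.0005 .001 .002 0 0;0 0 0 0 0 0;0 0 0 0 0 0;0 0 0 0 0 0' && python3 goal.py | sed -n 2p && python3 -c "
from station import arm; print(arm.hand_in())"
```

```text
time_s: 27.25
ee_pos: [0.6459, 0.0447, 0.2133]
tcp_rot: [[-0.05, 0.96, 0.276], [0.999, 0.048, 0.015], [0.001, 0.276, -0.961]]
force: [0.1, 0.1, -0.8]
width: 0.454
gripper_force: 60.6
1 goal p [0.646  0.0452 0.2139] tool d [ 0.0005  0.0002 -0.0005] rv [-0.      0.      0.0001] d in goal axes [ 0.0005  0.0002 -0.0005]
the job is handed in; nothing more can be done
None
```

I handed the job in at about 27 s: the template lies flat in the tray's wide compartment, and the gripper is holding the batten at the show point, within 1 mm of the pose I computed; the side camera agreed to about 2 mm, but the top-camera check was inconclusive.

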